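# Take the cup carrier down from the sloping rack

## Robot

A 6-joint arm with a two-finger parallel gripper is mounted at the origin on a cart in front of the work surface, level with it; the furniture and walls round the work are solid. World frame = base frame: x ahead of the robot, y to its left, z up, the work surface at z = 0. Lengths are in m, angles in rad, forces in N, time in s.
With the tool pointing down it reaches from about 0.275 to 0.725 m from the base axis. Payload 15.9 kg.
Tool frame: the origin (TCP) lies on the centre line of the jaws, within the pads' length; the fingertips stand 22 mm ahead of it and the grasp point (between the pads) lies 3 mm ahead of it; z points along the fingers, y is the line along which they close (so a half turn about z gives the same grasp; the last joint's range is limited). The gripper opens to 85 mm and grips with 20 to 120 N. Pads are 22 mm wide; open, the fingers measure 114 mm over their backs; the gripper's body (76 mm by 85 mm) begins 54 mm behind the grasp point. The pads swing forward as they close: fully open they stand 13 mm farther back than shut.
Start: joints at [-1.101, 0.213, -0.034, 1.323, 0, 1.571], TCP at [0.226, -0.446, 0.253] pointing down, gripper open.
Joint ranges: [-2.98, 2.98], [-0.74, 1.72], [-1.14, 1.35], [-2.1, 2.04], [-1.57, 1.44], [-3.14, 3.14]. Speed limits (rad/s): [1.89, 1.89, 2.39, 2.57, 3.14, 3.14].

## Interface

Orientations are given as a rotation vector (axis times angle).
In Python, from plant import env, vision gives the robot as it stands.
- The arm moves only by the tool move_arm, never from a script. Its arguments are lists of equal length, an entry for each row: "gripper": the opening, from 0 (shut) to 1 (fully open); "xyz": the shift along the tool's x, y, z in mm, a list of three; "yaw": the turn about the tool's z in degrees. In form: {"gripper": [gripper, ...], "xyz": [[tx, ty, tz], ...], "yaw": [yaw, ...]}. A call has 1 to 12 rows; each row shifts and turns the commanded pose from where the row before left it, along the tool's axes as they then stand; what a row does not reach is not made up. A row lasts 1/8 s, in which the tool goes at most 62.5 mm and 10.7 degrees, less where a joint would pass 70% of its speed; a pose out of reach is approached as far as the arm can. A call with a gripper value outside its range is refused whole. The fingers move at their own pace and stop on an object; "force" is the grip in N (left out, the last holds). Time passes only in rows, so rows that do not move let the fingers close. It gives the time, the measured TCP pose, the force, the opening and the grip force at its end, in the units of the state.
- env.state(): the state, without advancing time (a new reading comes with each control period).
- vision.read_camera(name): name is "side" or "top"; returns a dict with "pixels" (480x640x3 uint8, red, green, blue), "range_z" (480x640 float32, m along the optical axis (not along the pixel's ray), 0 where there is no reading), "fovy" (degrees; the focal length in pixels is half the picture's height over the tangent of half this angle, whatever the lens; pixels are square), "cx", "cy" (the principal point, pixels), "k1" (the pictures are not rectified: a ray, as slopes to the right and down, at radius r is drawn at 1 + k1 r^2 times it, then the intrinsics apply), "pose" (4x4, takes a point from camera to world coordinates). Camera axes: x right, y up, looking along -z (the intrinsics and any distortion apply to the point x, -y, -z); pixel columns grow to the right and rows downward; lengths in m; the calibration is good to about 2 mm. A picture is of the moment at which its call begins.
- env.job_done(): hands the job in; it is judged then, once.
The state is a dict: "t": time; "joint_positions": joint angles; "qd": joint speeds; "joint_efforts": joint torques, N m; "position": TCP position; "tool_rot": TCP orientation; "contact_force": force on the tool from outside, world axes, zero at the start; "torque": the same for the moment, N m; "grip_width": finger opening in m; "finger_force": force on a finger pad.
Only numpy, scipy, OpenCV 4.12 (cv2) and the standard library are available. Lean on these libraries where they do the work, as an engineer would, in place of code of your own. Each camera call takes 0.05 s, during which the arm holds its last target. There are 200 camera calls.

## Task

Two small workpiece carriers hang side by side on the sloping rack, each hooked over the rack's ledge by a bar under its upper end. Take down the one with the round cup: tip its lower end up until the carrier is about level while its upper end stays hooked behind the ledge, then lift it up off the ledge, and set it down gently, flat and grip up, in the middle of the cork pad. Leave the carrier with the square pocket hanging where it is.

Things in the scene. Friction and masses are not known exactly. Their poses are not given: they have to be found in the camera images.
- cup_carrier_mid (a point): Loose 0.18 kg carrier: plate 120x60x6 mm; round cup on the upper half, black fin on the lower. Point: plate centre; x along its length to the upper end (away from the robot, 30 deg up), y across, z out of the top. Fin (pinch across y): 32 along x, 14 across, 34 high; centre x -24, z +20, top z +37; cup up to z +17. Nib and foot reach z -17 mm, so it stands level with the point 17 mm up.
- cup_carrier_nib (a point): Centre of that carrier's nib, a 10 mm round bar across its underside, at x +52, z -12 mm from cup_carrier_mid; same axes. It lies uphill of the ledge, a strip 13 mm high, 9.5 mm wide across the rack's fixed board (150x212 mm, sloped 30 deg, top edge 110 mm over the table), touching both. Turning the carrier about the bar's axis tips it freely; the bar must rise 15 mm to clear the ledge.
- pocket_carrier_mid (a point): The other carrier, hanging in the other place, 100 mm to the left or right: the same plate, fin, nib and weight, but a square open pocket (42 mm, 14 mm high) in place of the round cup. Same point and axes.
- pad_top (a point): Centre of the upper face of a fixed cork pad, 170 mm along its x, 130 mm along its y, 3 mm thick, on the table to the right of the rack. Its z points up.
Not all that is in view belongs to the job. Leave any purple look-alike of the part that bears cup_carrier_mid alone.

How it is judged:
On the way, in this order (a step that is already met when the one before it is completed fails the run):
1. the cup carrier is tipped up at its lower end to within 12 degrees of level, its nib within 14 mm of where it hung, behind the ledge (angle between cup_carrier_mid's own z axis and vertical below 0.21 rad and distance of cup_carrier_nib from where it was at the start of the episode below 0.014 m), for 0.1 s.
2. its nib is lifted off the ledge, more than 115 mm above the table (about 20 mm up), the carrier within 20 degrees of level (height (world z) of cup_carrier_nib above 0.115 m and angle between cup_carrier_mid's own z axis and vertical below 0.35 rad), for 0.1 s.
At the end, for the whole second after the job is handed in: the cup carrier lies flat (within about 6 degrees), grip up, on the cork pad, its centre within 40 mm of the pad's centre in any yaw, and the pocket carrier hangs within 15 mm of where it was (horizontal distance between cup_carrier_mid and pad_top below 0.04 m and angle between cup_carrier_mid's own z axis and vertical below 0.1 rad and height (world z) of cup_carrier_mid below 0.028 m and distance of pocket_carrier_mid from where it was at the start of the episode below 0.015 m); the robot touches nothing.
It fails at once if the pocket carrier is shifted by more than 15 mm (distance of pocket_carrier_mid from where it was at the start of the episode above 0.015 m).
It fails at once if the cup carrier is let go more than 30 mm above the pad (contact force between the fingers and anything else below 0.05 N and height (world z) of cup_carrier_mid above 0.05 m and horizontal distance between cup_carrier_mid and pad_top below 0.08 m).
It also fails if it takes over 40 s, if anything falls off the work surface, if the arm or the gripper's body presses on something with over 40 N, if the wrist force passes 120 N, or if a joint passes its speed limit or range.

## Working session

There is one attempt and no reset: what is moved stays moved. The work goes in short steps, Python scripts to look and compute and a tool call to move; the robot and the scene stay as the last step left them, time stands still between calls to the robot, and variables do not carry over. Pictures are saved under pics/ and viewed, at most 10 in all, crops included, and the job is handed in when it is done.

Besides the shell and the picture viewer there is one more tool, called after "Request:" by a JSON object that holds its "api" and its "payload", one argument or row to a line. move_arm: Moves the arm, as the interface text tells. Its arguments: {"type":"object","properties":{"gripper":{"type":"array","items":{"type":"number"}},"xyz":{"type":"array","items":{"type":"array","items":{"type":"number"}}},"yaw":{"type":"array","items":{"type":"number"}},"force":{"type":"number"}},"required":["gripper","xyz","yaw"]}

```bash
mkdir -p pics
cat > h.py <<'E'
import numpy as np, cv2
from plant import env, vision
def K(c):
    f=240/np.tan(np.radians(c["fovy"])/2); return f
def px2w(c,u,v,w=2):
    f=K(c); p=c["range_z"][int(v)-w:int(v)+w+1,int(u)-w:int(u)+w+1]; z=np.median(p[p>0])
    d=np.array([(u-c["cx"])/f,(v-c["cy"])/f]); s=d.copy()
    for _ in range(20): s=d/(1+c["k1"]*(s@s))
    P=c["pose"]@np.array([s[0]*z,-s[1]*z,-z,1]); return P[:3]
def cloud(c):
    f=K(c); v,u=np.mgrid[0:480,0:640]; d=np.stack([(u-c["cx"])/f,(v-c["cy"])/f],-1); s=d.copy()
    for _ in range(20): s=d/(1+c["k1"]*(s**2).sum(-1,keepdims=True))
    z=c["range_z"]; P=np.stack([s[...,0]*z,-s[...,1]*z,-z],-1)
    return P@c["pose"][:3,:3].T+c["pose"][:3,3]
def snap(n):
    c=vision.read_camera(n); return c
def save(c,f,box=None,k=1):
    im=c["pixels"][...,::-1]
    if box: x0,y0,x1,y1=box; im=im[y0:y1,x0:x1]
    cv2.imwrite("pics/"+f,cv2.resize(im,None,fx=k,fy=k,interpolation=cv2.INTER_CUBIC))
E
python3 - <<'E'
from h import *
for n in("top","side"):
    c=snap(n); save(c,n+"0.png"); np.savez(n+"0.npz",**c); print(n,c["fovy"],c["k1"],c["pose"].round(3).tolist())
print(env.state())
E
```

```text
top 51.61015681329951 -0.04984620172572438 [[-0.022, 0.982, -0.188, 0.38], [-1.0, -0.018, 0.018, 0.213], [0.014, 0.189, 0.982, 1.063], [0.0, 0.0, 0.0, 1.0]]
side 47.28802468273089 0.02028897918133503 [[0.984, 0.095, -0.153, 0.431], [-0.179, 0.427, -0.886, -0.673], [-0.019, 0.899, 0.437, 0.525], [0.0, 0.0, 0.0, 1.0]]
{'t': 0.1, 'joint_positions': array([-1.10098221e+00,  2.13302258e-01, -3.49601679e-02,  1.32348842e+00,
        3.20782146e-05,  1.57082412e+00]), 'qd': array([-3.53590809e-05, -1.37534405e-03,  1.16919508e-03,  4.28431155e-04,
        1.01666124e-04,  1.25882461e-03]), 'joint_efforts': array([ 2.06932041e-04, -6.87244678e+01,  4.87805843e+01,  1.22956041e-02,
       -1.39915928e-04, -3.72362621e-06]), 'position': array([ 0.2262481 , -0.44558449,  0.25288233]), 'tool_rot': array([-3.05441196e+00, -7.30953575e-01,  2.99907158e-04]), 'contact_force': array([0.32514137, 0.00105317, 0.00262595]), 'torque': array([-0.07160846,  0.00195111, -0.0324119 ]), 'finger_force': 0.0, 'grip_width': 0.08504260862241002}
```

View pics/top0.png

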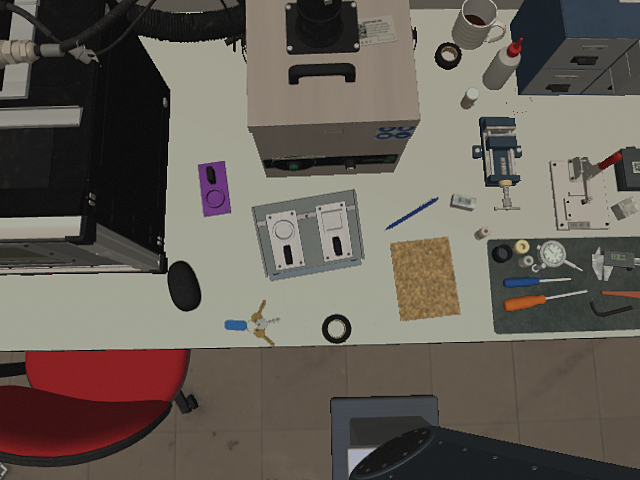

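View pics/side0.png

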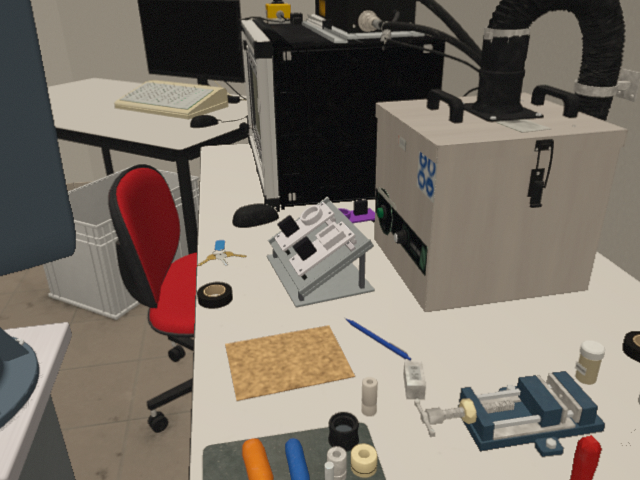

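The top view shows three candidates. The white carrier with the round cup is at (284,240), the white one with the square pocket is at (336,233), and a purple look-alike lies on the table at (214,188). The first fits the description. The cork pad is at (425,278).

Run:
```python
from h import *
c=dict(np.load("top0.npz")); c={k:(v if v.ndim else float(v)) for k,v in c.items()}
save(c,"crop1.png",(240,180,380,285),5)
P=cloud(c)
for n,(u,v) in dict(padc=(425,278),p1=(391,243),p2=(453,237),p3=(460,314),p4=(401,320),boxtop=(330,122),boxfront=(330,170)).items(): print(n,P[v,u].round(4))
c=dict(np.load("side0.npz")); c={k:(v if v.ndim else float(v)) for k,v in c.items()}
save(c,"crop2.png",(255,185,385,305),5)
```

```text
padc [ 0.4942 -0.0184  0.0042]
p1 [0.5727 0.051  0.0009]
p2 [ 5.837e-01 -8.670e-02 -1.000e-04]
p3 [ 0.4159 -0.0913 -0.0033]
p4 [0.4061 0.0378 0.0042]
boxtop [0.7245 0.1875 0.296 ]
boxfront [0.7257 0.1817 0.0476]
```

View pics/crop1.png

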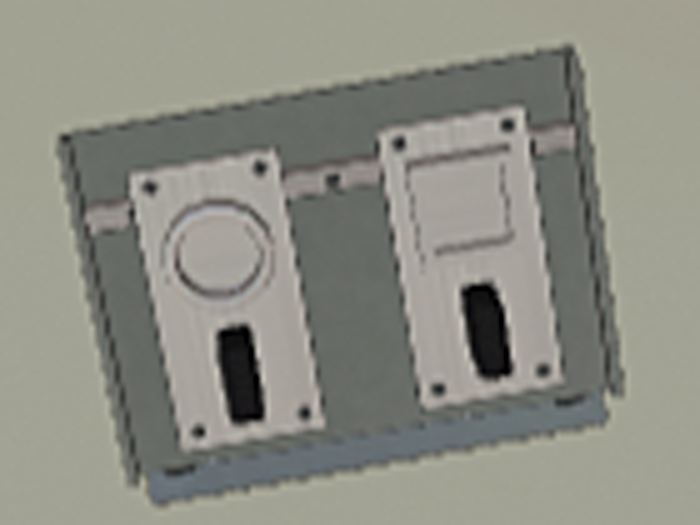

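View pics/crop2.png

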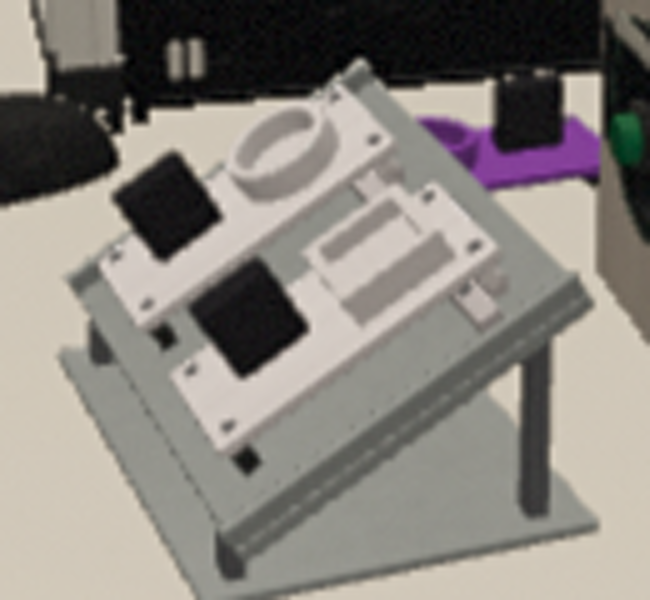

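In the crops, the left carrier (plate corners at crop1 px (131,174), (272,149), (325,428), (182,448)) has the round cup at (220,250) and a black fin at (240,372). The right carrier has the square pocket. So the target is the left one.

```bash
cat > pose.py <<'E'
from h import *
def ray(c,u,v):
    f=K(c); d=np.array([(u-c["cx"])/f,(v-c["cy"])/f]); s=d.copy()
    for _ in range(20): s=d/(1+c["k1"]*(s@s))
    return c["pose"][:3,3], c["pose"][:3,:3]@np.array([s[0],-s[1],-1])
def onplane(c,uv,n,d):
    o,r=ray(c,*uv); return o+r*((d-n@o)/(n@r))
def load(f):
    c=dict(np.load(f)); return {k:(v if v.ndim else float(v)) for k,v in c.items()}
E
python3 - <<'E'
from pose import *
c=load("top0.npz"); P=cloud(c)
def fitp(q,mask):
    m=np.zeros((480,640),np.uint8); cv2.fillConvexPoly(m,np.int32(q),1); m=cv2.erode(m,np.ones((3,3)))>0
    X=P[m]; 
    for _ in range(8):
        A=np.c_[X[:,:2],np.ones(len(X))]; s=np.linalg.lstsq(A,X[:,2],rcond=None)[0]; r=X[:,2]-A@s; 
        X=X[np.abs(r-np.median(r))<max(.004,1.0*r.std())]
    n=np.array([-s[0],-s[1],1]); k=np.linalg.norm(n); return n/k,s[2]/k,len(X),r.std()
for name,q in dict(cup=[(131,174),(272,149),(325,428),(182,448)],pocket=[(379,130),(523,105),(562,385),(423,408)]).items():
    q=np.array(q)/5+[240,180]-0.4
    n,d,N,sd=fitp(q,None); print(name,"n",n.round(3),"tilt",np.degrees(np.arccos(n[2])),N,sd)
    C=[onplane(c,t,n,d) for t in q]
    for t in C: print(t.round(4))
    C=np.array(C); m=C.mean(0); print("mid top",m, "len",np.linalg.norm(C[0]-C[3]),np.linalg.norm(C[1]-C[2]),"wid",np.linalg.norm(C[0]-C[1]),np.linalg.norm(C[3]-C[2]))
    x=(C[0]+C[1]-C[2]-C[3]); print("yaw",np.degrees(np.arctan2(x[1],x[0])),"slope",np.degrees(np.arcsin(x[2]/np.linalg.norm(x))))
# black fin points
im=c["pixels"].astype(int)
for nm,(x0,y0,x1,y1) in dict(cup=(280,242,296,268),pocket=(328,232,346,260)).items():
    X=P[y0:y1,x0:x1][im[y0:y1,x0:x1].max(-1)<45]; print(nm,len(X),X.min(0),X.max(0),X.mean(0))
E
```

```text
cup n [-0.5   -0.075  0.863] tilt 30.354868415631273 1095 0.001812641743882994
[0.6146 0.3123 0.1117]
[0.6236 0.2567 0.1121]
[0.5207 0.2388 0.0509]
[0.5134 0.2975 0.0518]
mid top [0.56804647 0.27632911 0.08161931] len 0.1184741215465619 0.12103353290536617 wid 0.05635617583878411 0.059147281020216075
yaw 9.088534970387878 slope 30.353532301080172
pocket n [-0.499 -0.079  0.863] tilt 30.332583267222283 862 0.0017812190940164998
[0.6305 0.2143 0.1121]
[0.6397 0.1571 0.1122]
[0.5366 0.1408 0.0511]
[0.5281 0.1984 0.0515]
mid top [0.58374667 0.17763416 0.08173563] len 0.12010590087628378 0.12094959769509485 wid 0.057995369203007935 0.05822553547067761
yaw 8.915218289358199 slope 30.332531783814304
cup 121 [0.51934105 0.26255143 0.055521  ] [0.55850493 0.28900838 0.10754081] [0.5361108  0.27087284 0.09677553]
pocket 122 [0.53535326 0.16508431 0.08026964] [0.57279868 0.18093143 0.10767873] [0.55191675 0.17313911 0.09739847]
```

Request:
{"api": "move_arm", "payload": {
  "gripper": [0.5, 0.5, 0.5, 0.5, 0.5, 0.5, 0.5, 0.5, 0.5, 0.5, 0.5, 0.5],
  "xyz": [
    [0, 0, 0],
    [0, 0, 0],
    [25, -41, 0],
    [25, -41, 0],
    [25, -41, 0],
    [25, -41, 0],
    [25, -41, 0],
    [25, -41, 0],
    [25, -41, 0],
    [25, -41, 0],
    [25, -41, 0],
    [25, -41, 0]
  ],
  "yaw": [9, 9, 0, 0, 0, 0, 0, 0, 0, 0, 0, 0],
  "force": 20
}}

```text
t: 1.6
position: [0.41, -0.0004, 0.2532]
tool_rot: [3.132, 0.244, -0.0]
contact_force: [0.2, -0.7, -0.5]
grip_width: 0.0428
finger_force: 0.0
```

Request:
{"api": "move_arm", "payload": {
  "gripper": [0.5, 0.5, 0.5, 0.5, 0.5, 0.5, 0.5],
  "xyz": [
    [25, -41, 0],
    [25, -41, 0],
    [25, -41, 0],
    [25, -41, 20],
    [25, -42, 30],
    [20, -44, 30],
    [0, 0, 0]
  ],
  "yaw": [0, 0, 0, 0, 0, 0, 0]
}}

```text
t: 2.48
position: [0.5245, 0.182, 0.1765]
tool_rot: [-3.031, -0.447, 0.026]
contact_force: [-0.3, -0.8, 0.6]
grip_width: 0.0427
finger_force: 0.0
```

Run:
```python
from h import *
s=env.state(); print(s["joint_positions"].round(3),s["position"],s["tool_rot"],s["qd"].round(3))
```

```text
[ 0.292  0.355 -0.041  1.18   0.079  3.141] [0.52445419 0.18196054 0.17651439] [-3.03134093 -0.44733549  0.02571842] [-0.027 -0.054  0.013  0.039 -0.016 -0.   ]
```

Request:
{"api": "move_arm", "payload": {
  "gripper": [0.5, 0.5],
  "xyz": [
    [0, 0, 0],
    [0, 0, 0]
  ],
  "yaw": [-4, 0]
}}

```text
t: 2.72
position: [0.5251, 0.1807, 0.1797]
tool_rot: [-3.014, -0.549, 0.014]
contact_force: [0.0, -0.2, 0.2]
grip_width: 0.0429
finger_force: 0.0
```

Request:
{"api": "move_arm", "payload": {
  "gripper": [0.5, 0.5, 0.5, 0.5, 0.5, 0.5, 0.5, 0.5, 0.5, 0.5, 0.5, 0.5],
  "xyz": [
    [0, 0, -2],
    [0, 0, 0],
    [0, 0, 0],
    [0, 0, 0],
    [0, 0, 0],
    [0, 0, 0],
    [0, 0, 0],
    [0, 0, 0],
    [0, 0, 0],
    [0, 0, 0],
    [0, 0, 0],
    [0, 0, 0]
  ],
  "yaw": [-10, -10, -10, -10, -10, -10, -10, -10, -10, -10, -10, -10]
}}

```text
t: 4.22
position: [0.5253, 0.1805, 0.1818]
tool_rot: [-1.035, -2.915, -0.097]
contact_force: [-0.0, -0.1, 0.2]
grip_width: 0.0426
finger_force: 0.0
```

Request:
{"api": "move_arm", "payload": {
  "gripper": [0.5, 0.5, 0.5, 0.5, 0.5],
  "xyz": [
    [0, 0, 0],
    [0, 0, 0],
    [0, 0, 0],
    [0, 0, 0],
    [0, 0, 0]
  ],
  "yaw": [-10, -10, -10, -10, 0]
}}

```text
t: 4.85
position: [0.5253, 0.1806, 0.1817]
tool_rot: [0.015, -3.117, -0.117]
contact_force: [1.2, 0.0, -0.0]
grip_width: 0.0427
finger_force: 0.0
```

```bash
cat > go.py <<'E'
from h import *
from scipy.spatial.transform import Rotation as R
def rep(t,head=189):
    s=env.state(); r=R.from_rotvec(s["tool_rot"]).as_matrix(); hd=np.degrees(np.arctan2(r[1,0],r[0,0]))
    a=np.radians(head); F=np.array([[np.cos(a),np.sin(a),0],[np.sin(a),-np.cos(a),0],[0,0,-1]]).T
    print(s["t"],s["position"].round(4),"heading",hd.round(2),"tz",r[:,2].round(4),"q",s["joint_positions"].round(3),"yaw needed",((hd-head+180)%360-180).round(2))
    print("shift in tool axes (after yaw) mm",(F.T@(np.array(t)-s["position"])*1000).round(1))
E
python3 -c "
from go import *
h,l=.5487,-.1843
rep([h*.988+l*.156,h*.156-l*.988,.105])"
```

```text
4.85 [0.5253 0.1806 0.1817] heading -179.41 tz [-0.023   0.075  -0.9969] q [ 0.29   0.349 -0.036  1.186  0.078  0.28 ] yaw needed -8.41
shift in tool axes (after yaw) mm [-1.9 87.9 76.7]
```

Request:
{"api": "move_arm", "payload": {
  "gripper": [0.5, 0.5, 0.5],
  "xyz": [
    [0, 40, 20],
    [0, 40, 20],
    [0, 0, 0]
  ],
  "yaw": [-8.4, 0, 0]
}}

```text
t: 5.22
position: [0.5164, 0.2649, 0.1463]
tool_rot: [0.242, -3.11, -0.119]
contact_force: [-0.0, -0.7, -0.0]
grip_width: 0.0428
finger_force: 0.0
```

```bash
cat >> go.py <<'E'
def act(h,l,z):
    t=np.array([h*.9877+l*.1564,h*.1564-l*.9877,z]); s=env.state(); r=R.from_rotvec(s["tool_rot"]).as_matrix()
    print("pos",s["position"].round(4),"actual-axes shift mm",(r.T@(t-s["position"])*1000).round(1),"hd",np.degrees(np.arctan2(r[1,0],r[0,0])).round(2),"tz",r[:,2].round(3),"w",s["grip_width"],"ff",s["finger_force"],"F",s["contact_force"].round(2))
E
python3 -c "
from go import *
act(.5487,-.183,.105)
c=snap('top');save(c,'t1.png',(240,160,400,280),5)"
```

```text
pos [0.5164 0.2649 0.1463] actual-axes shift mm [ 2.2 -1.1 41.4] hd -171.05 tz [-0.025  0.074 -0.997] w 0.042764963095004355 ff 0.0 F [-0.05 -0.67 -0.02]
```

View pics/t1.png

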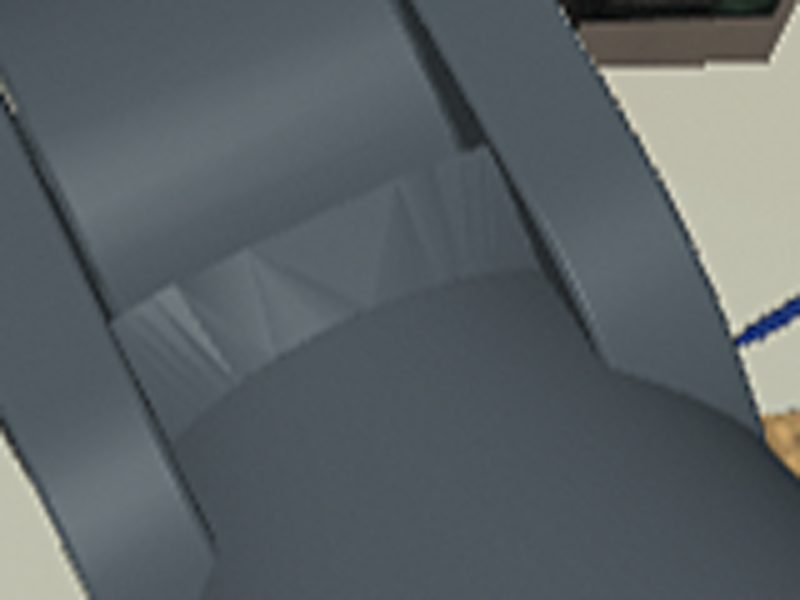

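The arm hides the rack from the top camera, so I'll descend and use the side view.

Request:
{"api": "move_arm", "payload": {
  "gripper": [0.4, 0.4, 0.4],
  "xyz": [
    [2, -1, 21],
    [0, 0, 20],
    [0, 0, 0]
  ],
  "yaw": [0, 0, 0]
}}

```text
t: 5.65
position: [0.5144, 0.2638, 0.106]
tool_rot: [0.242, -3.111, -0.118]
contact_force: [0.2, 0.8, 0.9]
grip_width: 0.0343
finger_force: 0.0
```

```bash
python3 -c "
from go import *
act(.5487,-.183,.105)
c=snap('side');save(c,'s1.png',(255,165,385,285),5)"
```

```text
pos [0.5144 0.2638 0.106 ] actual-axes shift mm [0.6 2.8 1.2] hd -171.09 tz [-0.025  0.074 -0.997] w 0.03432291555278283 ff 0.0 F [0.2  0.77 0.89]
```

View pics/s1.png

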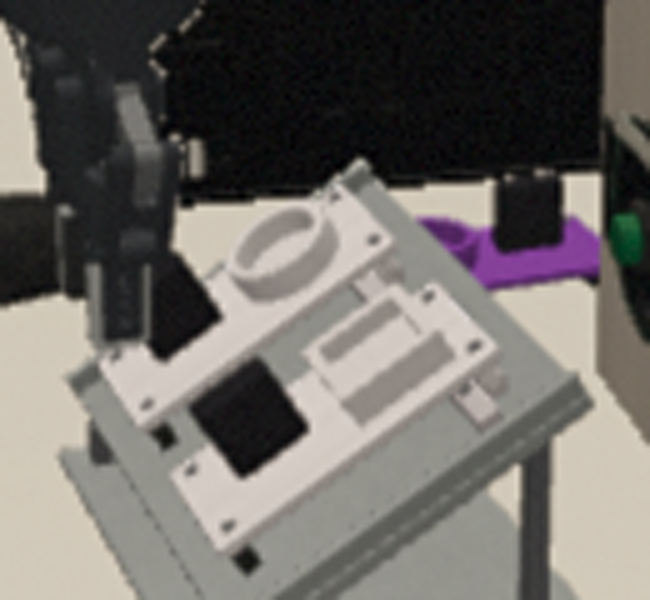

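Request:
{"api": "move_arm", "payload": {
  "gripper": [0.4, 0.1, 0.1, 0.1, 0.1, 0.1],
  "xyz": [
    [0, 3, 0],
    [0, 0, 0],
    [0, 0, 0],
    [0, 0, 0],
    [0, 0, 0],
    [0, 0, 0]
  ],
  "yaw": [0, 0, 0, 0, 0, 0],
  "force": 20
}}

```text
t: 6.45
position: [0.5148, 0.2678, 0.1074]
tool_rot: [0.247, -3.113, -0.12]
contact_force: [-0.6, -2.7, 6.4]
grip_width: 0.0129
finger_force: 19.7
```

```bash
python3 -c "
from go import *
act(.5487,-.183,.105)
c=snap('side');np.savez('s2.npz',**c);save(c,'s2.png',(255,165,385,285),5)"
```

```text
pos [0.5148 0.2678 0.1074] actual-axes shift mm [ 1.6 -1.2  2.4] hd -170.9 tz [-0.022  0.075 -0.997] w 0.012928823015430189 ff 19.733499923022464 F [-0.59 -2.73  6.37]
```

View pics/s2.png

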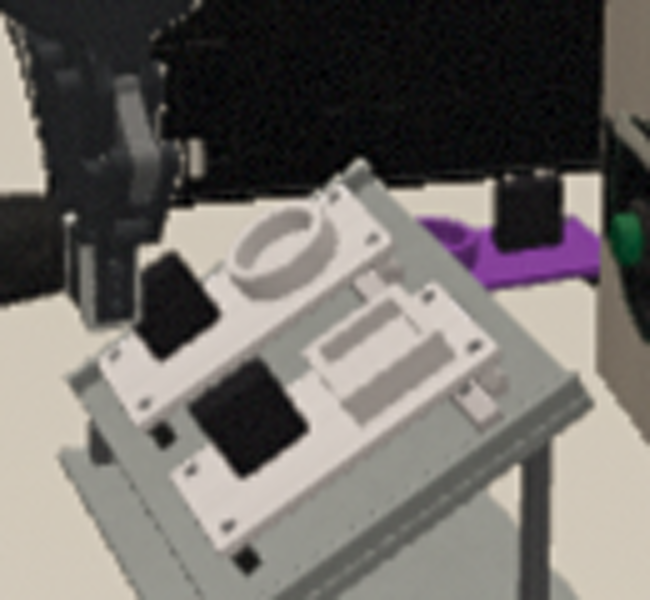

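Request:
{"api": "move_arm", "payload": {
  "gripper": [0.1, 0.1, 0.1, 0.1, 0.1],
  "xyz": [
    [0, 0.3, -4.5],
    [0, 0.3, -4.5],
    [-1, 0.3, -4.5],
    [-1, 0.3, -4.5],
    [0, 0, 0]
  ],
  "yaw": [0, 0, 0, 0, 0]
}}

```text
t: 7.12
position: [0.5166, 0.2682, 0.125]
tool_rot: [0.248, -3.112, -0.12]
contact_force: [-0.4, -0.9, -3.2]
grip_width: 0.0129
finger_force: 19.5
```

```bash
python3 -c "
from go import *
act(.5487,-.183,.105)
c=snap('side');np.savez('s3.npz',**c);save(c,'s3.png',(255,165,385,285),5)"
```

```text
pos [0.5166 0.2682 0.125 ] actual-axes shift mm [ 3.2 -2.6 19.9] hd -170.87 tz [-0.024  0.075 -0.997] w 0.01290777509509047 ff 19.51618701161351 F [-0.45 -0.87 -3.19]
```

View pics/s3.png

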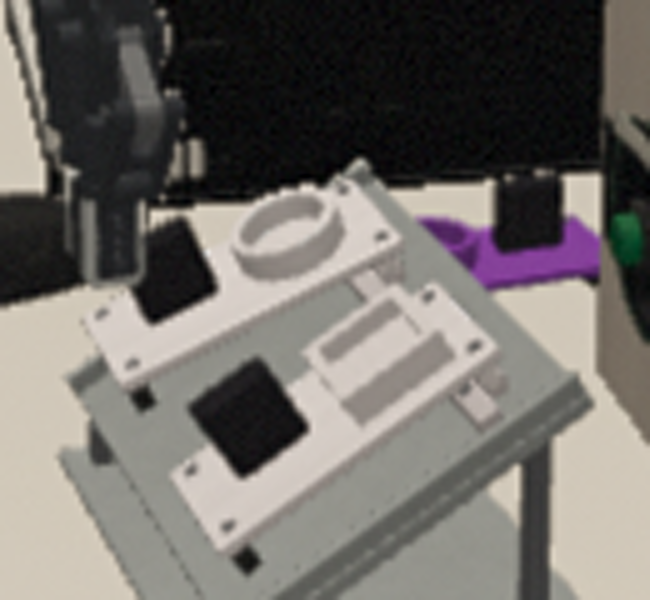

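The picture shows the carrier pivoting in the pads: its plate slope is visibly shallower, and the nib end is still behind the ledge at (375,275). I'll carry on along the arc.

Request:
{"api": "move_arm", "payload": {
  "gripper": [0.1, 0.1, 0.1, 0.1, 0.1, 0.1, 0.1, 0.1, 0.1],
  "xyz": [
    [-1, 0.3, -4.5],
    [-1, 0.3, -4.5],
    [-1.2, 0.3, -4.4],
    [-1.2, 0.3, -4.4],
    [-1.6, 0.3, -4.3],
    [-1.6, 0.3, -4.3],
    [-2, 0.3, -4.1],
    [-2, 0.3, -3],
    [0, 0, 0]
  ],
  "yaw": [0, 0, 0, 0, 0, 0, 0, 0, 0]
}}

```text
t: 8.3
position: [0.5286, 0.2698, 0.1584]
tool_rot: [0.247, -3.112, -0.12]
contact_force: [-0.9, -0.4, -2.0]
grip_width: 0.0128
finger_force: 19.5
```

```bash
python3 -c "
from go import *
act(.5487,-.183,.105)
c=snap('side');np.savez('s4.npz',**c);save(c,'s4.png',(255,165,385,285),5)"
```

```text
pos [0.5286 0.2698 0.1584] actual-axes shift mm [15.  -4.9 53.3] hd -170.88 tz [-0.023  0.075 -0.997] w 0.012821562535797061 ff 19.47417050600052 F [-0.9  -0.44 -2.02]
```

View pics/s4.png

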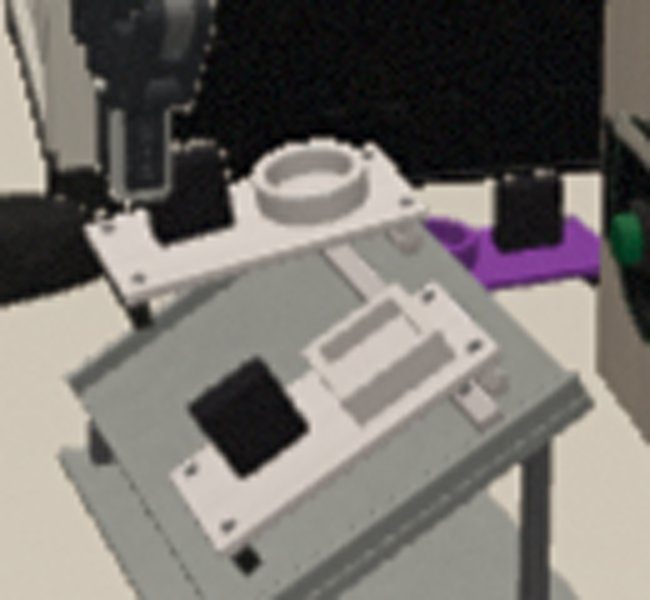

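The carrier looks close to level, with the nib end at crop px (405,235). I'll measure its tilt and the nib shift before lifting.

```bash
cat > meas.py <<'E'
from pose import *
def plate(c,poly,k=5,off=(255,165)):
    P=cloud(c); q=np.array(poly)/k+off-.4; m=np.zeros((480,640),np.uint8); cv2.fillConvexPoly(m,np.int32(q.round()),1); m=m>0
    m&=(c["pixels"].min(-1)>150)
    X=P[m]; rng=np.random.default_rng(0); best=0
    for _ in range(800):
        a=X[rng.choice(len(X),3,False)]; n=np.cross(a[1]-a[0],a[2]-a[0]); L=np.linalg.norm(n)
        if L<1e-5: continue
        n/=L; n*=np.sign(n[2]); s=np.abs((X-a[0])@n)<.0025
        if s.sum()>best and n[2]>.8: best=s.sum(); B=s
    Y=X[B]; mu=Y.mean(0); n=np.linalg.svd(Y-mu)[2][2]; n*=np.sign(n[2])
    C=np.array([onplane(c,t,n,n@mu) for t in q]); return n,C,len(Y)
E
python3 - <<'E'
from meas import *
c=load("s4.npz")
n,C,N=plate(c,[(86,228),(372,145),(428,210),(129,303)])
print(N,"n",n.round(3),"tilt",np.degrees(np.arccos(n[2])).round(1)); print(C.round(4),np.linalg.norm(C-np.roll(C,1,0),axis=1).round(4))
for nm,f,q in(("start","side0.npz",None),):
    pass
x=(C[1]+C[2]-C[0]-C[3]); x-=n*(x@n); x/=np.linalg.norm(x); mid=C.mean(0)-.003*n; nib=mid+.052*x-.012*n
m0=np.array([.5695,.2765,.079]); x0=np.array([.866*.9877,.866*.1564,.5]); n0=np.array([-.5*.9877,-.5*.1564,.866]); nib0=m0+.052*x0-.012*n0
print("mid",mid,"nib",nib,"nib0",nib0,"shift",np.linalg.norm(nib-nib0),"x",x.round(3))
E
```

```text
578 n [-0.135 -0.088  0.987] tilt 9.3
[[0.5115 0.2962 0.1082]
 [0.6272 0.3129 0.1256]
 [0.6365 0.2534 0.1216]
 [0.5203 0.2338 0.1039]] [0.0632 0.1182 0.0603 0.1192]
mid [0.57425808 0.27434251 0.11185879] nib [0.62669178 0.28336414 0.10769734] nib0 [0.61990431 0.2844814  0.094608  ] shift 0.01478678095092755 x [0.977 0.153 0.148]
```

Request:
{"api": "move_arm", "payload": {
  "gripper": [0.1, 0.1, 0.1, 0.1, 0.1],
  "xyz": [
    [1, -0.1, 2],
    [1, -0.1, 2],
    [1, -0.2, 2],
    [0, 0, 0],
    [0, 0, 0]
  ],
  "yaw": [0, 0, 0, 0, 0]
}}

```text
t: 8.98
position: [0.5254, 0.2693, 0.1523]
tool_rot: [0.248, -3.112, -0.12]
contact_force: [0.9, 0.6, -2.2]
grip_width: 0.0129
finger_force: 19.5
```

```bash
python3 -c "
from go import *
act(.5487,-.183,.105)
c=snap('side');np.savez('s5.npz',**c);save(c,'s5.png',(255,165,385,285),5)"
```

```text
pos [0.5254 0.2693 0.1523] actual-axes shift mm [11.8 -4.5 47.2] hd -170.88 tz [-0.024  0.075 -0.997] w 0.01289223777564583 ff 19.481788873672485 F [ 0.9   0.56 -2.25]
```

View pics/s5.png

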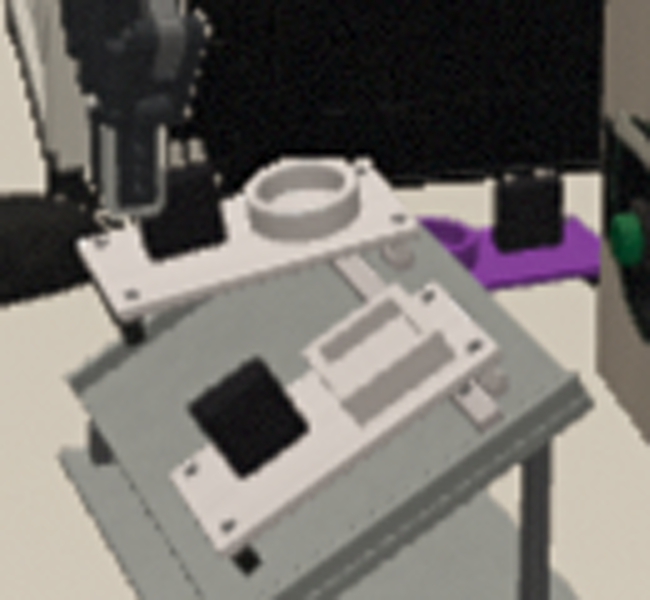

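That is the tenth and last picture. It shows the carrier lowered, with the nib at (398,252) behind the ledge. From here I'll measure numerically.

```bash
cat >> meas.py <<'E'
def rpt(n,C):
    x=(C[1]+C[2]-C[0]-C[3]); x-=n*(x@n); x/=np.linalg.norm(x); mid=C.mean(0)-.003*n; nib=mid+.052*x-.012*n
    nib0=np.array([.6199,.2845,.0946]); print("tilt",np.degrees(np.arccos(n[2])).round(1),"n",n.round(3),"mid",mid.round(4),"nib",nib.round(4),"d",(nib-nib0).round(4),np.linalg.norm(nib-nib0).round(4))
E
python3 - <<'E'
from meas import *
n,C,N=plate(load("s5.npz"),[(79,242),(366,158),(418,226),(121,318)]); print(N,C.round(4)); rpt(n,C)
# calibration of side cam: start pose, same way
n,C,N=plate(load("s2.npz"),[(99,358),(342,181),(399,241),(143,424)]); print(N,C.round(4)); rpt(n,C)
E
```

```text
574 [[0.5085 0.2975 0.1021]
 [0.6252 0.3152 0.1194]
 [0.6326 0.2534 0.1154]
 [0.5171 0.2338 0.0982]]
tilt 9.0 n [-0.134 -0.079  0.988] mid [0.5713 0.2752 0.1058] nib [0.6237 0.2843 0.1015] d [ 0.0038 -0.0002  0.0069] 0.0079
591 [[0.5134 0.2954 0.0528]
 [0.6145 0.3103 0.1125]
 [0.6243 0.2488 0.1121]
 [0.5234 0.2361 0.0526]]
tilt 30.3 n [-0.498 -0.086  0.863] mid [0.5704 0.2729 0.0799] nib [0.6208 0.28   0.0958] d [ 0.0009 -0.0045  0.0012] 0.0047
```

Request:
{"api": "move_arm", "payload": {
  "gripper": [0.1, 0.1, 0.1, 0.1, 0.1, 0.1, 0.1, 0.1, 0.1, 0.1, 0.1],
  "xyz": [
    [0, 0, 0],
    [0, 0, 0],
    [0, 0.3, -4],
    [0, 0.4, -6],
    [0, 0.6, -8],
    [0, 0.8, -10],
    [0, 0.8, -10],
    [0, 0.8, -10],
    [0, 0.8, -10],
    [0, 0.8, -10],
    [0, 0, 0]
  ],
  "yaw": [0, 0, 0, 0, 0, 0, 0, 0, 0, 0, 0],
  "force": 100
}}

```text
t: 10.4
position: [0.5265, 0.2696, 0.2213]
tool_rot: [0.248, -3.113, -0.12]
contact_force: [0.7, 0.9, -3.3]
grip_width: 0.0099
finger_force: 71.7
```

Run:
```python
from go import *
from meas import *
act(.5487,-.183,.105)
c=snap('side'); P=cloud(c)
# white points near expected plate region
m=(c["pixels"].min(-1)>150)&(P[...,2]>.13)&(P[...,2]<.22)&(P[...,0]>.48)&(P[...,0]<.66)&(P[...,1]>.2)&(P[...,1]<.36)
v,u=np.nonzero(m); h=cv2.convexHull(np.c_[u,v].astype(np.int32))[:,0]; print(m.sum())
n,C,N=plate(c,h,1,(0.4,0.4)); X=P[m]; s=np.abs((X-C[0])@n)<.003
print(N,"n",n.round(3),"tilt",np.degrees(np.arccos(n[2])),"mid approx",(X[s].min(0)+X[s].max(0))/2, X[s].min(0),X[s].max(0))
c0=load("side0.npz"); P0=cloud(c0); d=np.abs(P-P0).max(-1)
x0,y0,x1,y1=288,238,355,275; print("pocket area median change",np.median(d[y0:y1,x0:x1]))
```

```text
pos [0.5265 0.2696 0.2213] actual-axes shift mm [ 12.3 -10.  116. ] hd -170.88 tz [-0.022  0.075 -0.997] w 0.009863573687316664 ff 71.72617457807064 F [ 0.67  0.93 -3.31]
640
541 n [-0.139 -0.085  0.987] tilt 9.381473419026701 mid approx [0.57179981 0.27633323 0.1767633 ] [0.50958294 0.24075615 0.1650403 ] [0.63401669 0.3119103  0.1884863 ]
pocket area median change 0.001530321797690859
```

Run:
```python
from go import *
s=env.state(); r=R.from_rotvec(s["tool_rot"]).as_matrix()
for t in([.4487,-.0267,.2213],):print((r.T@(np.array(t)-s["position"])*1000).round(1))
print("down 100:",(r.T@np.array([0,0,-100])).round(2))
```

```text
[ 123.6 -279.4  -21.1]
down 100: [-1.1  -7.78 99.69]
```

Request:
{"api": "move_arm", "payload": {
  "gripper": [0.1, 0.1, 0.1, 0.1, 0.1, 0.1, 0.1, 0.1, 0.1, 0.1, 0.1, 0.1],
  "xyz": [
    [6, -14, -1.5],
    [12, -28, -2.1],
    [13, -28, -2.1],
    [13, -28, -2.1],
    [13, -28, -2.1],
    [13, -28, -2.1],
    [13, -28, -2.1],
    [13, -28, -2.1],
    [12, -28, -2.1],
    [10, -27, -1.9],
    [6, -14, -1],
    [0, 0, 0]
  ],
  "yaw": [0, 0, 0, 0, 0, 0, 0, 0, 0, 0, 0, 0]
}}

```text
t: 11.95
position: [0.4476, -0.0272, 0.2212]
tool_rot: [0.245, -3.112, -0.12]
contact_force: [0.7, 1.0, -1.9]
grip_width: 0.0101
finger_force: 71.8
```

Request:
{"api": "move_arm", "payload": {
  "gripper": [0.1, 0.1, 0.1, 0.1, 0.1, 0.1, 0.1, 0.1],
  "xyz": [
    [0, -1, 12],
    [0, -1.8, 24],
    [0, -1.8, 24],
    [0, -1.8, 24],
    [0, -1.3, 16],
    [0, -0.8, 10],
    [0, 0, 0],
    [0, 0, 0]
  ],
  "yaw": [0, 0, 0, 0, 0, 0, 0, 0]
}}

```text
t: 12.95
position: [0.4472, -0.0264, 0.1114]
tool_rot: [0.248, -3.113, -0.12]
contact_force: [0.1, -0.2, -1.9]
grip_width: 0.0099
finger_force: 71.8
```

Run:
```python
from go import *
from meas import *
act(.5487,-.183,.105)
for nm in("side","top"):
    c=snap(nm); P=cloud(c)
    m=(c["pixels"].min(-1)>150)&(P[...,2]>.03)&(P[...,2]<.11)&(P[...,0]>.4)&(P[...,0]<.6)&(P[...,1]>-.12)&(P[...,1]<.08)
    v,u=np.nonzero(m); print(nm,m.sum())
    if m.sum()<100: continue
    h=cv2.convexHull(np.c_[u,v].astype(np.int32))[:,0]
    n,C,N=plate(c,h,1,(0.4,0.4)); X=P[m]; s=np.abs((X-C[0])@n)<.003
    print(N,"n",n.round(3),"tilt",np.degrees(np.arccos(n[2])),X[s].min(0),X[s].max(0),(X[s].min(0)+X[s].max(0))/2)
    R_,G,B=[c["pixels"][...,i].astype(int) for i in range(3)]
    k=(R_-B>40)&(P[...,2]<.015)&(P[...,0]>.38)&(P[...,0]<.62)&(P[...,1]>-.14)&(P[...,1]<.1); print("cork",k.sum(),P[k].min(0),P[k].max(0))
c=load("top0.npz"); P=cloud(c); R_,G,B=[c["pixels"][...,i].astype(int) for i in range(3)]
k=(R_-B>40)&(P[...,2]<.03)&(P[...,0]>.38)&(P[...,0]<.62)&(P[...,1]>-.14)&(P[...,1]<.1); k=cv2.morphologyEx(k.astype(np.uint8),cv2.MORPH_OPEN,np.ones((5,5)))>0
print("pad from top0",cv2.minAreaRect((P[k][:,:2]*1000).astype(np.float32)))
```

```text
pos [ 0.4472 -0.0264  0.1114] actual-axes shift mm [-111.9  277.5   26.8] hd -170.86 tz [-0.023  0.075 -0.997] w 0.009926243934349495 ff 71.77140114828944 F [ 0.06 -0.2  -1.87]
side 1715
1444 n [-0.137 -0.092  0.986] tilt 9.50008255336647 [ 0.4305032  -0.0550702   0.05655262] [0.55538879 0.01771472 0.08018389] [ 0.49294599 -0.01867774  0.06836825]
cork 5959 [ 0.40464356 -0.09145326 -0.00205313] [0.58385147 0.0532975  0.00595436]
top 957
661 n [-0.132 -0.059  0.989] tilt 8.322731533345536 [ 0.43159757 -0.0469243   0.0575706 ] [0.55372909 0.01903002 0.07930275] [ 0.49266333 -0.01394714  0.06843668]
cork 2548 [ 0.40600341 -0.09140249 -0.00538622] [0.58507057 0.05348707 0.00799674]
pad from top0 ((495.0002746582031, -17.707931518554688), (169.09042358398438, 129.78746032714844), 5.376356601715088)
```

Request:
{"api": "move_arm", "payload": {
  "gripper": [0.1, 0.1, 0.1, 0.1, 0.1, 0.1, 0.1, 0.1, 0.1],
  "xyz": [
    [0, -0.7, 9],
    [0, -0.7, 9],
    [0, -0.5, 7],
    [0, -0.4, 5],
    [0, -0.2, 3],
    [0, -0.2, 2],
    [0, -0.1, 1],
    [0, 0, 0],
    [0, 0, 0]
  ],
  "yaw": [0, 0, 0, 0, 0, 0, 0, 0, 0]
}}

```text
t: 14.18
position: [0.4465, -0.0267, 0.075]
tool_rot: [0.248, -3.112, -0.12]
contact_force: [-0.0, 0.2, -1.4]
grip_width: 0.01
finger_force: 71.8
```

Request:
{"api": "move_arm", "payload": {
  "gripper": [0.1, 0.1, 0.1, 0.1, 0.1, 0.1],
  "xyz": [
    [0, 0, 0],
    [0, 0, 0],
    [0, -0.1, 1],
    [0, -0.1, 1],
    [0, -0.1, 1],
    [0, 0, 0]
  ],
  "yaw": [0, 0, 0, 0, 0, 0],
  "force": 20
}}

```text
t: 14.92
position: [0.4486, -0.0261, 0.0733]
tool_rot: [0.249, -3.116, -0.122]
contact_force: [3.8, 7.6, 17.5]
grip_width: 0.0102
finger_force: 73.7
```

Request:
{"api": "move_arm", "payload": {
  "gripper": [0.1, 0.12, 0.14, 0.16, 0.18, 0.22, 0.3, 0.4, 0.4],
  "xyz": [
    [0, 0, -1.5],
    [0, 0, 0],
    [0, 0, 0],
    [0, 0, 0],
    [0, 0, 0],
    [0, 0, 0],
    [0, 0, 0],
    [0, 0, 0],
    [0, 0, 0]
  ],
  "yaw": [0, 0, 0, 0, 0, 0, 0, 0, 0]
}}

```text
t: 16.05
position: [0.4464, -0.0268, 0.0733]
tool_rot: [0.248, -3.112, -0.12]
contact_force: [-0.6, 0.1, -0.2]
grip_width: 0.0341
finger_force: 0.0
```

Request:
{"api": "move_arm", "payload": {
  "gripper": [0.4, 0.4, 0.4, 0.4, 0.4, 0.4, 0.4],
  "xyz": [
    [0, 0.8, -10],
    [0, 1.5, -20],
    [0, 2.2, -30],
    [0, 2.2, -30],
    [0, 2.2, -30],
    [0, 0, 0],
    [0, 0, 0]
  ],
  "yaw": [0, 0, 0, 0, 0, 0, 0]
}}

```text
t: 16.92
position: [0.4477, -0.0271, 0.1936]
tool_rot: [0.248, -3.112, -0.12]
contact_force: [-0.6, 0.8, -0.4]
grip_width: 0.0342
finger_force: 0.0
```

Run:
```python
from go import *
from meas import *
act(.5487,-.183,.105)
for nm in("side","top"):
    c=snap(nm); P=cloud(c)
    m=(c["pixels"].min(-1)>150)&(P[...,2]>.012)&(P[...,2]<.09)&(P[...,0]>.4)&(P[...,0]<.6)&(P[...,1]>-.12)&(P[...,1]<.08)
    v,u=np.nonzero(m); h=cv2.convexHull(np.c_[u,v].astype(np.int32))[:,0]
    n,C,N=plate(c,h,1,(0.4,0.4)); X=P[m]; s=np.abs((X-C[0])@n)<.003
    print(nm,N,"n",n.round(3),"tilt",np.degrees(np.arccos(n[2])),X[s].min(0),X[s].max(0),(X[s].min(0)+X[s].max(0))/2)
    d=np.abs(P-cloud(load(nm+"0.npz"))).max(-1); b=(288,238,355,275) if nm=="side" else (318,205,350,258)
    print("pocket change",np.median(d[b[1]:b[3],b[0]:b[2]]))
```

```text
pos [ 0.4477 -0.0271  0.1936] actual-axes shift mm [-112.4  271.9  108.8] hd -170.87 tz [-0.024  0.075 -0.997] w 0.034244130659296663 ff 0.0 F [-0.57  0.76 -0.42]
side 1327 n [ 0.    -0.012  1.   ] tilt 0.7081879932378078 [ 0.4229261  -0.05929996  0.01937854] [0.54958443 0.02112348 0.02598745] [ 0.48625527 -0.01908824  0.022683  ]
pocket change 0.0014387457302486029
top 759 n [-0.002 -0.008  1.   ] tilt 0.49951757148884524 [ 0.42542543 -0.05626676  0.01885579] [0.54780756 0.02191479 0.0251791 ] [ 0.4866165  -0.01717599  0.02201744]
pocket change 0.0016603569735770818
```

Flat (0.7°), about 9 mm from the pad's centre at the right height, and the pocket carrier hasn't moved. Handing in.

```bash
python3 -c "
from plant import env
print(env.job_done())"
```

```text
the job is handed in; nothing more can be done
None
```

The cup carrier was tipped up, lifted off the ledge and set down flat (within 1°) on the cork pad, about 9 mm from its centre; the pocket carrier did not measurably move, and the job is handed in at about 17 s, with no verdict returned.

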